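Power up the tracing light pad

TASK

Bring up the tracing light pad, pressing with the fingertips only (fingers closed is easiest). First press the raised end of the power board's rocker fully down at the socket that holds the transformer, then press the pad's long bar key fully in so that it stays in, and last press the large round key fully down and keep holding it down: the program finishes while still holding that key. Leave the other two rockers, the small round key and all the painting things as they are; nothing is picked up.

Things in the scene. Friction and masses are not known exactly. Their poses are not given: they have to be found in the camera images.
- power_board: white power board lying on the table, fixed: 236 mm (its x) x 112 mm (its y), top at 30 mm. Origin: centre of its underside. Three socket modules (60 x 104 x 8 mm) lie on it at x = -68, 0, +68 mm, in varying order, each with a socket at its -y side and a rocker at its +y side. One socket holds a transformer
- plugged_socket: the socket module that holds the plug-in transformer, a dark block 42 x 46 mm rising to 74 mm above the table over the module's -y half, its near face 31 mm from the rocker's hinge line. Origin: centre of the module's underside, 30 mm above the table; axes as the board's
- plugged_rocker (a joint): V-shaped white rocker of the plugged socket, rad: 0 = off (+y half stands up 0.32 rad), 0.32 = fully on (+y half level, -y half up); on means 0.27 or more. 26 mm wide (board x), each half 22 mm along board y, hinge line 26 mm to +y of the module's centre. Stays where it is left; pressing the raised half down takes 3 to 5 N
- plugged_raised_end (a point): point on the top of the +y (raised) half of the plugged socket's rocker, 15 mm from its hinge line: press straight down here. When fully on it lies 43 mm above the table (about 5 mm lower than when off). Moves with the rocker
- empty1_rocker (a joint): the same kind of rocker on an empty socket, 0 = off; leave it off
- empty2_rocker (a joint): the same kind of rocker on the other empty socket, 0 = off; leave it off
- empty1_raised_end (a point): raised end of the first empty socket's rocker
- empty2_raised_end (a point): raised end of the other empty socket's rocker
- light_pad: grey tracing light pad with a white drawing area, 260 (x) x 320 (y) x 16 mm, flat, fixed. Origin: centre of its underside. Three white keys stand along its margin nearest the robot, at pad x = -105 mm, y = -90, 0, +90 mm, in varying order. All move straight down 5 mm; tops 26 mm above the table at rest, 21 mm fully down
- bar_key (a joint): travel in m of the long bar key (18 x 46 mm, long along pad y), the power key: 0 = up, 0.005 = fully in. A latching key: it takes about 3 N and stays in where it is left. In means 0.004 or more
- bar_key_top (a point): centre of the bar key's top; moves with it
- large_key (a joint): travel in m of the large round key (28 mm diameter), the brighter key: 0 = up, 0.005 = fully down. Spring return: 1.5 N to start, 5 N fully down. Down means 0.004 or more
- large_key_top (a point): centre of the large round key's top; moves with it
- small_key (a joint): travel in m of the small round key (14 mm diameter), the dimmer key, spring return as above; leave it alone
- small_key_top (a point): centre of the small round key's top
- blue_jar: glass paint jar with a blue label, 52 mm across, 70 mm tall, standing on the light pad's drawing area; loose, leave where it is. Origin: centre of its underside
- paint_tube: red paint tube, 100 mm long, 18 mm thick, lying on the light pad's drawing area; loose, leave where it is. Origin: centre of its underside
- cup: white cup, 72 mm across the rim, 70 mm tall, standing beyond the board's right side; loose, leave where it is. Origin: centre of its underside
- eraser: dark eraser 42 x 18 x 12 mm lying between the light pad and the power board; loose, leave where it is. Origin: centre of its underside
- white_pot: paint pot with a white cap, 60 mm across, 75 mm tall, beyond the board's right side; loose, leave where it is. Origin: centre of its underside
- ink_jar: small ink jar, 40 mm across, 50 mm tall, between the far ends of the board and the pad; loose, leave where it is. Origin: centre of its underside
- brush: paint brush about 200 mm long, lying on the table at the left of the pad; loose, leave where it is. Origin: on its long axis

How it is judged:
By the outcome, as a careful person would: the job done as asked, in the order asked, and still so for the second after the job is handed in, while the arm keeps its last pose, push and grip.
It also fails if it takes over 51 s, if anything falls off the work surface, if the arm or the gripper's body presses on something with over 40 N, if the wrist force passes 120 N, or if a joint passes its speed limit or range.

ROBOT

A 7-joint arm with a two-finger parallel gripper is mounted at the origin on the work surface. World frame = base frame: x ahead of the robot, y to its left, z up, the work surface at z = 0. Lengths are in m, angles in rad, forces in N, time in s.
With the tool pointing down it reaches from about 0.4 to 0.85 m from the base axis. Payload 10.4 kg.
Tool frame: the origin (TCP) lies at the very end of the fingers, on their centre line; the grasp point (between the pads) lies 19 mm behind it; z points along the fingers, y is the line along which they close (so a half turn about z gives the same grasp; the last joint's range is limited). The gripper opens to 85 mm and grips with 20 to 120 N. Pads are 22 mm wide; open, the fingers measure 114 mm over their backs; the gripper's body (76 mm by 85 mm) begins 54 mm behind the grasp point. The pads swing forward as they close: fully open they stand 13 mm farther back than shut.
Start: joints at [-0.023, 0.332, -0.065, 1.46, 0.022, 1.35, -0.088], TCP at [0.625, 0, 0.231] pointing down, gripper open.
Joint ranges: [-2.6, 2.6], [-0.5, 2.12], [-1.47, 1.34], [0.16, 2.42], [-1.27, 4.41], [0.06, 2.06], [-2.6, 2.6]. Speed limits (rad/s): [2.22, 2.22, 2.79, 2.79, 3.14, 3.14, 3.14].

INTERFACE

Orientations are given as a unit quaternion [x, y, z, w].
In Python, from workcell import * gives the robot as it stands. The module is installed in compiled form; this text tells all that it offers.
- The arm moves only by the tool carry_out, never from a script. Its argument "motion" is a list of rows, each an object with "xyz": the shift along the tool's x, y, z in m, a list of three; "angular": the turn, a rotation vector about the tool's x, y, z in degrees, a list of three. A call has 1 to 12 rows; each row is the pose to reach, as a shift and turn from the pose commanded when the call began, along the tool's axes at that moment; what a row does not reach only later rows make up. A row lasts 1/10 s, in which the tool goes at most 50 mm and 8.59 degrees, less where a joint would pass 70% of its speed; a pose out of reach is approached as far as the arm can. A call with a gripper value outside its range is refused whole. "hand" is the opening, from 0 (shut) to 1 (fully open), set as the call begins (left out, the last holds). The fingers move at their own pace and stop on an object; "grip_force" is the grip in N (left out, the last holds). Time passes only in rows, so rows that repeat a pose let the fingers close. It gives the time, the measured TCP pose, the force, the opening and the grip force at its end, in the units of the state.
- get_obs(): the state, without advancing time (a new reading comes with each control period).
- camera(name): name is "scene" or "side" or "wrist"; returns a dict with "img" (420x560x3 uint8, red, green, blue), "fx", "fy", "cx", "cy" (pixels), "extrinsics" (4x4, takes a point from camera to world coordinates). Camera axes: x right, y up, looking along -z (the intrinsics and any distortion apply to the point x, -y, -z); pixel columns grow to the right and rows downward; lengths in m; the calibration is good to about 2 mm. The wrist camera is an equidistant fisheye: a pixel r from the principal point sees the ray r / f radians off the axis. A picture is of the moment at which its call begins. There is no depth.
- hand_in(): hands the job in; it is judged then, once.
The state is a dict: "clock": time; "joint_pos": joint angles; "joint_velocities": joint speeds; "tau": joint torques, N m; "position": TCP position; "ee_rot": TCP orientation; "ft_force": force on the tool from outside, world axes, zero at the start; "torque": the same for the moment, N m; "grip_width": opening from 0.0 (shut) to 1.0 (fully open); "grasp_force": force on a finger pad.
Only numpy, scipy, OpenCV 4.12 (cv2) and the standard library are available. Lean on these libraries where they do the work, as an engineer would, in place of code of your own. Each camera call takes 0.05 s, during which the arm holds its last target. There are 200 camera calls.

## Working session

There is one attempt and no reset: what is moved stays moved. The work goes in short steps, Python scripts to look and compute and a tool call to move; the robot and the scene stay as the last step left them, time stands still between calls to the robot, and variables do not carry over. Pictures are saved under pics/ and viewed, at most 10 in all, crops included, and the job is handed in when it is done.

Besides the shell and the picture viewer there is one more tool, called as name([rows], argument=value, ...), one row to a line, values as JSON. carry_out: Moves the arm, as the interface text tells. Its arguments: {"type":"object","properties":{"motion":{"type":"array"},"hand":{"type":"number"},"grip_force":{"type":"number"}},"required":["motion"]}

```bash
mkdir -p pics; python3 - <<'E'
from workcell import *
import cv2,numpy as np
o=get_obs();print(o['clock'],o['position'],o['ee_rot'],o['grip_width'])
for n in("scene","side"):
    c=camera(n);cv2.imwrite(f"pics/{n}0.png",c["img"][:,:,::-1]);print(n,c["fx"],c["fy"],c["cx"],c["cy"],c["extrinsics"].round(3).tolist(),[k for k in c])
E
```

```text
0.0 [ 6.24623984e-01 -1.45479867e-05  2.30493731e-01] [ 7.07095358e-01  7.07117835e-01 -5.39035679e-04 -4.80309210e-04] 1.0016065628559774
scene 410.0858327133978 410.0858327133978 281.19687412588763 209.1821491340354 [[-0.815, -0.486, 0.315, 0.968], [0.579, -0.682, 0.446, 0.548], [-0.002, 0.546, 0.837, 1.075], [0.0, 0.0, 0.0, 1.0]] ['img', 'fx', 'fy', 'cx', 'cy', 'extrinsics']
side 545.7319902647876 545.7319902647876 274.80867444564996 216.0774283314343 [[-0.714, 0.334, -0.615, -0.545], [-0.7, -0.323, 0.637, 1.155], [0.014, 0.885, 0.465, 0.916], [0.0, 0.0, 0.0, 1.0]] ['img', 'fx', 'fy', 'cx', 'cy', 'extrinsics']
```

View pics/scene0.png

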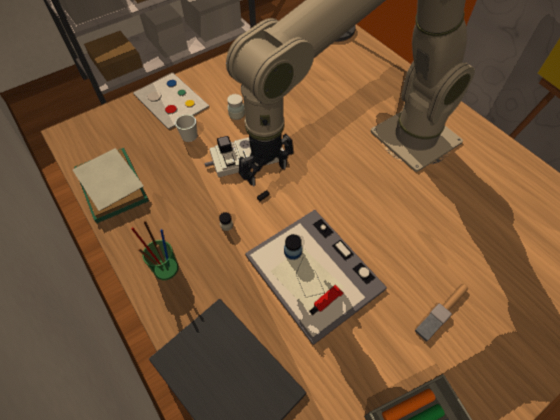

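View pics/side0.png

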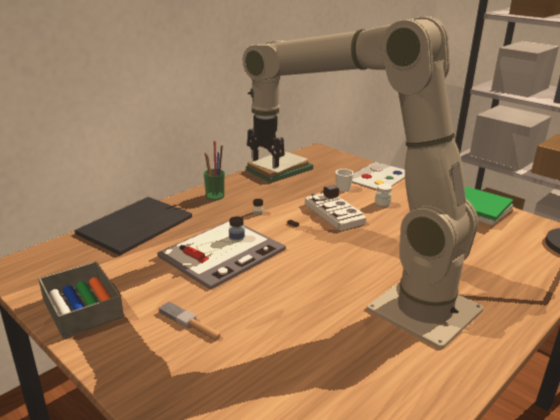

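The pad is at scene (315,272) with its keys at (322,228), (343,250) and (365,272), and the board sits behind the gripper. In the side view the pad is at (222,250) and the board at (335,205). I'll enlarge these areas.

```bash
python3 - <<'E'
import cv2,numpy as np
s=cv2.imread("pics/side0.png");c=cv2.imread("pics/scene0.png")
R=lambda i,x,y,w,h:cv2.resize(i[y:y+h,x:x+w],(400,300),interpolation=cv2.INTER_CUBIC)
# scales: 5 , 5 ; 3.333... 
cv2.imwrite("pics/crops.png",np.vstack([np.hstack([R(s,300,175,80,60),R(s,205,235,80,60)]),np.hstack([R(c,190,120,80,60),R(c,305,215,80,60)])]))
E
```

```text
(no output)
```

View pics/crops.png

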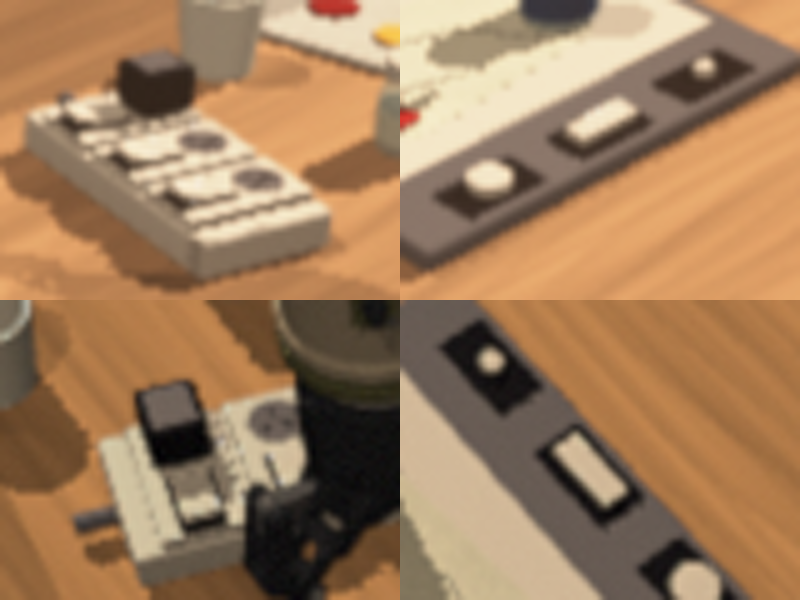

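The plugged module is the far one on the board. In the side crop its transformer is at (157,80) and its rocker at (100,110). In the pad crops, small, bar and large are at side px (265.6,248), (245,258.6), (223,270) and scene px (323,227), (343,248.6), (364,271).

```bash
cat > h.py <<'E'
from workcell import *
import cv2,numpy as np
from scipy.spatial.transform import Rotation as Rot
def ray(c,u,v,fish=False):
    x,y=(u-c["cx"])/c["fx"],(v-c["cy"])/c["fy"]
    if fish:
        t=np.hypot(x,y); s=np.sin(t)/t if t>1e-9 else 1
        d=np.array([x*s,-y*s,-np.cos(t)])
    else: d=np.array([x,-y,-1])
    E=np.array(c["extrinsics"]); return E[:3,3],E[:3,:3]@d
def at(c,u,v,z,fish=False):
    o,d=ray(c,u,v,fish); return (o+d*(z-o[2])/d[2]).round(4)
def tool(p):  # world point -> tool frame
    o=get_obs(); return Rot.from_quat(o["ee_rot"]).inv().apply(np.array(p)-o["position"]).round(4)
def proj(c,P,fish=False):
    E=np.array(c["extrinsics"]); q=E[:3,:3].T@(np.array(P)-E[:3,3]); x,y,z=q[0],-q[1],-q[2]
    if fish:
        r=np.hypot(x,y); s=np.arctan2(r,z)/r if r>1e-9 else 1
        return np.array([c["cx"]+c["fx"]*x*s,c["cy"]+c["fy"]*y*s])
    return np.array([c["cx"]+c["fx"]*x/z,c["cy"]+c["fy"]*y/z])
E
python3 - <<'E'
from h import *
s=camera("side");c=camera("scene");w=camera("wrist");cv2.imwrite("pics/w0.png",w["img"][:,:,::-1])
print("wrist",w["fx"],w["cx"],w["cy"],w["extrinsics"].round(3).tolist())
for n,a,b in(("small",(265.6,247.5),(323,227)),("bar",(245,258.6),(343,248.6)),("large",(223,270),(364,271))):
    print(n,at(s,*a,.026),at(c,*b,.026))
for n,a,z in(("bl",(30,115),.03),("near",(195,242),.03),("right",(328,208),.03),("trafo top",(155,65),.074),("rock",(105,112),.045)):
    print(n,at(s,300+a[0]/5,175+a[1]/5,z))
for n,a,z in(("trafo top",(170,405),.074),("rock",(200,510),.045)):
    print(n,at(c,190+a[0]/5,120+(a[1]-300)/5,z))
E
```

```text
wrist 325.19226210127806 281.14006201807 208.67581903673047 [[1.0, 0.0, 0.001, 0.624], [-0.0, 0.952, 0.305, 0.076], [-0.001, -0.305, 0.952, 0.374], [0.0, 0.0, 0.0, 1.0]]
small [0.5045 0.1084 0.026 ] [0.5088 0.1129 0.026 ]
bar [0.5017 0.1996 0.026 ] [0.507  0.2026 0.026 ]
large [0.5008 0.2887 0.026 ] [0.5046 0.2901 0.026 ]
bl [ 0.6493 -0.2474  0.03  ]
near [ 0.4382 -0.179   0.03  ]
right [ 0.4044 -0.2856  0.03  ]
trafo top [ 0.5822 -0.3081  0.074 ]
rock [ 0.594  -0.2673  0.045 ]
trafo top [ 0.5895 -0.3105  0.074 ]
rock [ 0.6098 -0.2457  0.045 ]
```

View pics/w0.png

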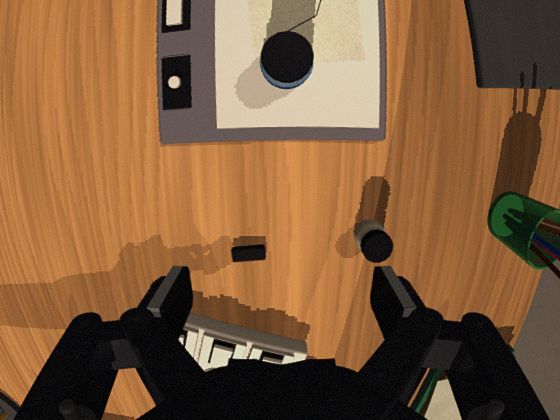

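The wrist view shows the pad's small key at (175,83) and part of the bar key at (175,10), with the board hidden behind the fingers at the bottom. I'll move over the board with the fingers closed and the tool turned to match the board.

carry_out([
  {"xyz":[-0.045,-0.016,-0.01],"angular":[0,0,6]},
  {"xyz":[-0.09,-0.032,-0.02],"angular":[0,0,12]},
  {"xyz":[-0.135,-0.048,-0.02],"angular":[0,0,18]},
  {"xyz":[-0.18,-0.064,-0.02],"angular":[0,0,18]},
  {"xyz":[-0.225,-0.08,-0.02],"angular":[0,0,18]},
  {"xyz":[-0.27,-0.095,-0.02],"angular":[0,0,18]},
  {"xyz":[-0.27,-0.095,-0.02],"angular":[0,0,18]},
  {"xyz":[-0.27,-0.095,-0.02],"angular":[0,0,18]},
  {"xyz":[-0.27,-0.095,-0.02],"angular":[0,0,18]},
  {"xyz":[-0.27,-0.095,-0.02],"angular":[0,0,18]},
], hand=0, grip_force=40)

```text
clock: 1.25
position: [0.5307, -0.2684, 0.2512]
ee_rot: [0.808, 0.589, 0.0, -0.0]
ft_force: [-0.8, 0.8, -0.8]
grip_width: -0.0
grasp_force: 0.0
```

```bash
python3 - <<'E'
from h import *
w=camera("wrist");cv2.imwrite("pics/w1.png",w["img"][:,:,::-1]);o=get_obs();print(o["clock"],o["position"],o["grip_width"],o["ft_force"])
E
```

```text
1.3 [ 0.53067017 -0.26854441  0.25126921] 0.0008856490581243289 [-0.49112404  0.26680061  0.38937916]
```

View pics/w1.png

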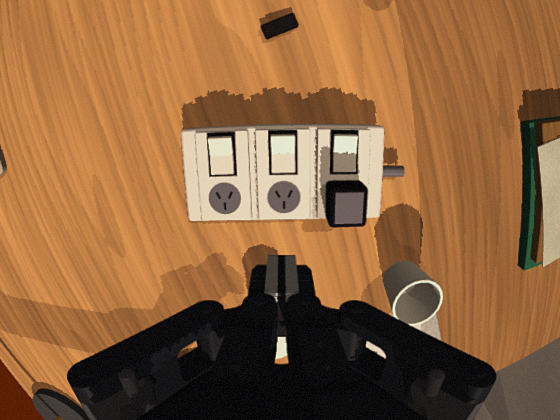

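The wrist view shows the board square to the image, with top corners at about (184,130), (382,127), (381,218) and (190,220). The plugged rocker's frame spans (331–358, 130–174), and its hinge is at about (344,152).

```bash
python3 - <<'E'
from h import *
w=camera("wrist")
P=[at(w,*p,.03,True) for p in((184,130),(382,127),(381,218),(190,220))]
print(P)
cen=np.mean(P,0); ex=(P[1]-P[0])+(P[2]-P[3]); print("len",np.linalg.norm(ex)/2,"ang",np.degrees(np.arctan2(ex[1],ex[0])))
H=[at(w,*p,.038,True) for p in((221.5,155),(283,153),(344,152))]; print("hinges",H)
print("trafo top",at(w,346.5,208,.074,True))
d=H[2]-H[0];ex=d/np.linalg.norm(d); ey=np.array([-ex[1],ex[0],0]); print("spacing",np.linalg.norm(d)/2,np.degrees(np.arctan2(d[1],d[0])))
for t,e in((H[2]+ey*.015,"rock"),(cen+ex*.068+ey*.041,"viaboard")):
    t=t.copy();t[2]=.043;print(e,t,"tool",tool(t),proj(w,t,True))
E
```

```text
[array([ 0.4413, -0.1828,  0.03  ]), array([ 0.6584, -0.2489,  0.03  ]), array([ 0.6312, -0.3561,  0.03  ]), array([ 0.4076, -0.2866,  0.03  ])]
len 0.23054492512306574 ang -17.102728969052375
hinges [array([ 0.475 , -0.2243,  0.038 ]), array([ 0.5407, -0.2439,  0.038 ]), array([ 0.606, -0.263,  0.038])]
trafo top [ 0.5879 -0.314   0.074 ]
spacing 0.06829840774132294 -16.45818634976902
rock [ 0.61024973 -0.2486146   0.043     ] tool [0.0436 0.0696 0.2083] [344.9942293  139.13915988]
viaboard [ 0.61145476 -0.24854536  0.043     ] tool [0.044  0.0707 0.2083] [346.01155003 138.77361866]
```

carry_out([
  {"xyz":[0.02,0.035,0.03],"angular":[0,0,0]},
  {"xyz":[0.045,0.07,0.06],"angular":[0,0,0]},
  {"xyz":[0.045,0.07,0.1],"angular":[0,0,0]},
  {"xyz":[0.045,0.07,0.14],"angular":[0,0,0]},
  {"xyz":[0.045,0.07,0.17],"angular":[0,0,0]},
  {"xyz":[0.045,0.07,0.185],"angular":[0,0,0]},
  {"xyz":[0.045,0.07,0.19],"angular":[0,0,0]},
  {"xyz":[0.045,0.07,0.19],"angular":[0,0,0]},
])

```text
clock: 2.15
position: [0.611, -0.2487, 0.062]
ee_rot: [0.809, 0.588, 0.0, 0.0]
ft_force: [0.7, 0.2, 0.8]
grip_width: 0.001
grasp_force: 0.0
```

carry_out([
  {"xyz":[0,0,0.004],"angular":[0,0,0]},
  {"xyz":[0,0,0.008],"angular":[0,0,0]},
  {"xyz":[0,0,0.011],"angular":[0,0,0]},
  {"xyz":[0,0,0.014],"angular":[0,0,0]},
  {"xyz":[0,0,0.016],"angular":[0,0,0]},
  {"xyz":[0,0,0.018],"angular":[0,0,0]},
  {"xyz":[0,0,0.018],"angular":[0,0,0]},
  {"xyz":[0,0,0.018],"angular":[0,0,0]},
])

```text
clock: 2.95
position: [0.611, -0.2486, 0.0438]
ee_rot: [0.809, 0.588, 0.0, 0.0]
ft_force: [1.2, 1.5, 2.6]
grip_width: 0.002
grasp_force: 1.7
```

carry_out([
  {"xyz":[0,0,0.001],"angular":[0,0,0]},
  {"xyz":[0,0,0.002],"angular":[0,0,0]},
  {"xyz":[0,0,0.003],"angular":[0,0,0]},
  {"xyz":[0,0,0.003],"angular":[0,0,0]},
])

```text
clock: 3.35
position: [0.6112, -0.2486, 0.043]
ee_rot: [0.809, 0.588, 0.001, 0.0]
ft_force: [-7.1, 6.2, 22.4]
grip_width: 0.002
grasp_force: 11.6
```

carry_out([
  {"xyz":[0,0,-0.04],"angular":[0,0,0]},
  {"xyz":[0,0,-0.08],"angular":[0,0,0]},
  {"xyz":[-0.01,-0.02,-0.12],"angular":[0,0,0]},
  {"xyz":[-0.03,-0.05,-0.16],"angular":[0,0,0]},
  {"xyz":[-0.045,-0.07,-0.2],"angular":[0,0,0]},
  {"xyz":[-0.045,-0.07,-0.21],"angular":[0,0,0]},
  {"xyz":[-0.045,-0.07,-0.21],"angular":[0,0,0]},
])

```text
clock: 4.05
position: [0.5301, -0.2713, 0.2525]
ee_rot: [0.81, 0.587, 0.001, 0.002]
ft_force: [-0.5, 0.0, 0.5]
grip_width: -0.001
grasp_force: 0.0
```

```bash
python3 - <<'E'
from h import *
i=camera("wrist")["img"][:,:,::-1]
o=cv2.imread("pics/w1.png")
R=lambda a:cv2.resize(a[115:230,175:405],(800,400)[:2] and (600,300),interpolation=cv2.INTER_CUBIC)
cv2.imwrite("pics/ba.png",np.vstack([R(o),R(i)]));s=get_obs();print(s["position"],s["ft_force"])
E
```

```text
[ 0.53008908 -0.27015361  0.25021022] [ 0.33782562  0.65848905 -0.74920517]
```

View pics/ba.png

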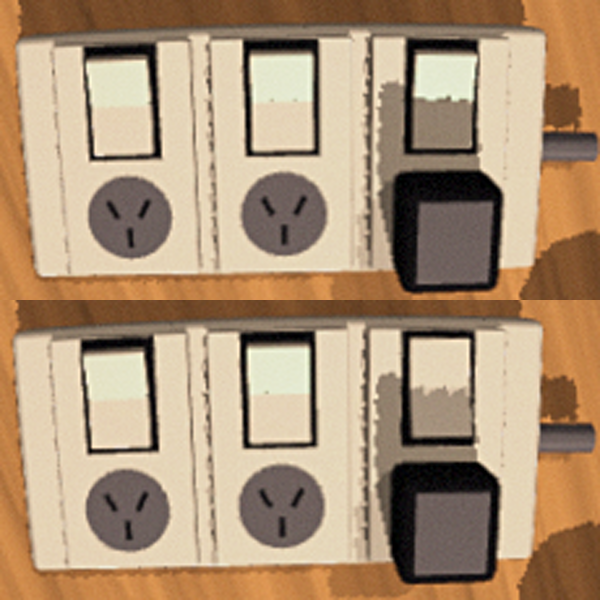

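The plugged rocker is now on: its upper half no longer catches the light, and the other two look unchanged. Next I'll move to look over the pad keys.

carry_out([
  {"xyz":[0.042,-0.0165,0],"angular":[0,0,-3]},
  {"xyz":[0.084,-0.033,0],"angular":[0,0,-6]},
  {"xyz":[0.126,-0.05,0],"angular":[0,0,-9]},
  {"xyz":[0.168,-0.066,0],"angular":[0,0,-12]},
  {"xyz":[0.21,-0.083,0],"angular":[0,0,-15]},
  {"xyz":[0.252,-0.1,0],"angular":[0,0,-18]},
  {"xyz":[0.294,-0.116,0],"angular":[0,0,-18]},
  {"xyz":[0.336,-0.133,0],"angular":[0,0,-18]},
  {"xyz":[0.378,-0.15,0],"angular":[0,0,-18]},
  {"xyz":[0.418,-0.166,0],"angular":[0,0,-18]},
  {"xyz":[0.418,-0.166,0],"angular":[0,0,-18]},
  {"xyz":[0.418,-0.166,0],"angular":[0,0,-18]},
])

```text
clock: 5.3
position: [0.5004, 0.18, 0.248]
ee_rot: [0.706, 0.708, -0.002, -0.001]
ft_force: [1.0, -0.3, -0.4]
grip_width: 0.001
grasp_force: 0.0
```

```bash
python3 - <<'E'
from h import *
w=camera("wrist");cv2.imwrite("pics/w2.png",w["img"][:,:,::-1]);o=get_obs();print(o["clock"],o["position"],o["ee_rot"])
E
```

```text
5.35 [0.50092652 0.17854789 0.2483773 ] [ 7.06863359e-01  7.07348412e-01 -1.43401953e-03 -5.99611006e-04]
```

View pics/w2.png

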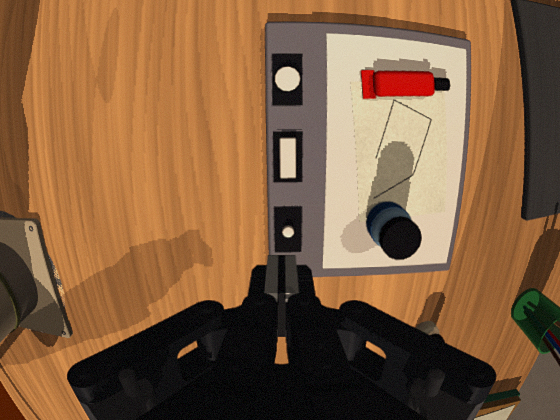

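The wrist view shows the large key at (287.5,79), the bar at (288,157) and the small key at (288,232).

```bash
python3 - <<'E'
from h import *
w=camera("wrist")
for n,p in(("large",(287.5,79)),("bar",(288,157)),("small",(288,232))):
    P=at(w,*p,.026,True);print(n,P,tool(P))
print([at(w,*p,.016,True) for p in((266,23),(268,275))])
E
```

```text
large [0.5066 0.2872 0.026 ] [0.1096 0.0057 0.2227]
bar [0.5074 0.199  0.026 ] [0.0214 0.0066 0.2228]
small [0.508  0.1078 0.026 ] [-0.0698  0.0073  0.2229]
[array([0.4824, 0.3551, 0.016 ]), array([0.4823, 0.0423, 0.016 ])]
```

carry_out([
  {"xyz":[0.021,0.006,0.04],"angular":[0,0,0]},
  {"xyz":[0.021,0.006,0.08],"angular":[0,0,0]},
  {"xyz":[0.021,0.006,0.12],"angular":[0,0,0]},
  {"xyz":[0.021,0.006,0.16],"angular":[0,0,0]},
  {"xyz":[0.021,0.006,0.19],"angular":[0,0,0]},
  {"xyz":[0.021,0.006,0.205],"angular":[0,0,0]},
  {"xyz":[0.021,0.006,0.21],"angular":[0,0,0]},
  {"xyz":[0.021,0.006,0.21],"angular":[0,0,0]},
])

```text
clock: 6.2
position: [0.5077, 0.1994, 0.0406]
ee_rot: [0.707, 0.707, 0.0, 0.0]
ft_force: [0.8, 0.7, -0.4]
grip_width: 0.004
grasp_force: 0.0
```

carry_out([
  {"xyz":[0,0,0.004],"angular":[0,0,0]},
  {"xyz":[0,0,0.008],"angular":[0,0,0]},
  {"xyz":[0,0,0.012],"angular":[0,0,0]},
  {"xyz":[0,0,0.015],"angular":[0,0,0]},
  {"xyz":[0,0,0.017],"angular":[0,0,0]},
  {"xyz":[0,0,0.019],"angular":[0,0,0]},
  {"xyz":[0,0,0.02],"angular":[0,0,0]},
  {"xyz":[0,0,0.02],"angular":[0,0,0]},
])

```text
clock: 7.0
position: [0.5076, 0.1999, 0.021]
ee_rot: [0.707, 0.707, 0.0, 0.0]
ft_force: [-1.6, -1.7, 7.9]
grip_width: 0.002
grasp_force: 4.3
```

carry_out([
  {"xyz":[0,0,0.001],"angular":[0,0,0]},
  {"xyz":[0,0,0.0015],"angular":[0,0,0]},
  {"xyz":[0,0,0.0015],"angular":[0,0,0]},
])

```text
clock: 7.3
position: [0.5077, 0.2, 0.0206]
ee_rot: [0.707, 0.707, 0.0, 0.0]
ft_force: [-9.1, -4.1, 23.4]
grip_width: 0.003
grasp_force: 11.6
```

carry_out([
  {"xyz":[0,0,-0.02],"angular":[0,0,0]},
  {"xyz":[0,0,-0.045],"angular":[0,0,0]},
  {"xyz":[0.03,0,-0.05],"angular":[0,0,0]},
  {"xyz":[0.065,-0.001,-0.05],"angular":[0,0,0]},
  {"xyz":[0.088,-0.001,-0.045],"angular":[0,0,0]},
  {"xyz":[0.088,-0.001,-0.03],"angular":[0,0,0]},
  {"xyz":[0.088,-0.001,-0.02],"angular":[0,0,0]},
  {"xyz":[0.088,-0.001,-0.02],"angular":[0,0,0]},
])

```text
clock: 8.1
position: [0.5054, 0.2858, 0.0366]
ee_rot: [0.708, 0.707, -0.002, -0.0]
ft_force: [0.8, -0.7, -1.0]
grip_width: -0.004
grasp_force: 0.0
```

```bash
python3 - <<'E'
from h import *
s=camera("side")["img"][:,:,::-1];o=cv2.imread("pics/side0.png")
R=lambda a:cv2.resize(a[235:295,205:285],(400,300),interpolation=cv2.INTER_CUBIC)
cv2.imwrite("pics/bar.png",np.hstack([R(o),R(s)]));g=get_obs();print(g["position"],tool([.5066,.2872,.021]))
E
```

```text
[0.50601003 0.28612148 0.03773539] [0.0011 0.0006 0.0167]
```

View pics/bar.png

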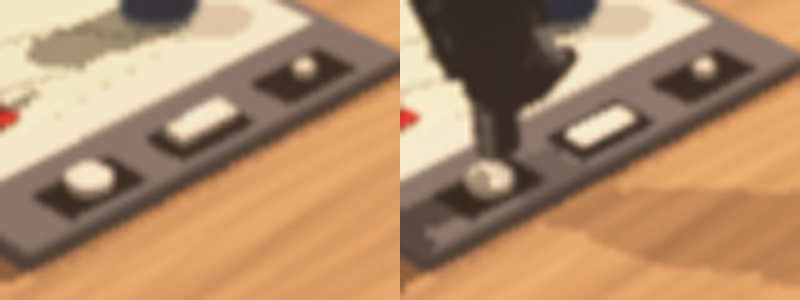

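The bar key has stayed in: it sits lower at crop (600,127), and the tip is over the large key. Now I'll press and hold that one.

carry_out([
  {"xyz":[0.001,0,0.004],"angular":[0,0,0]},
  {"xyz":[0.001,0,0.008],"angular":[0,0,0]},
  {"xyz":[0.001,0,0.012],"angular":[0,0,0]},
  {"xyz":[0.001,0,0.015],"angular":[0,0,0]},
  {"xyz":[0.001,0,0.017],"angular":[0,0,0]},
  {"xyz":[0.001,0,0.019],"angular":[0,0,0]},
  {"xyz":[0.001,0,0.0195],"angular":[0,0,0]},
  {"xyz":[0.001,0,0.0195],"angular":[0,0,0]},
  {"xyz":[0.001,0,0.0195],"angular":[0,0,0]},
  {"xyz":[0.001,0,0.0195],"angular":[0,0,0]},
])

```text
clock: 9.15
position: [0.5067, 0.2887, 0.0209]
ee_rot: [0.707, 0.707, 0.0, 0.0]
ft_force: [-6.3, -5.6, 18.2]
grip_width: -0.002
grasp_force: 9.3
```

The tip is at z = 20.9 mm with 18 N, more than the 5 N the key needs, so it is against the stop.

```bash
python3 - <<'E'
from workcell import *
g=get_obs();print(g["position"],g["ft_force"]);print(hand_in())
E
```

```text
[0.50666022 0.28872519 0.02091281] [-6.31575808 -5.5872954  18.21721821]
the job is handed in; nothing more can be done
None
```

The job is handed in: the plugged socket's rocker is on, the bar key is latched in, and the large round key is being held fully down (18 N against its stop), all in the order asked and in about 9 s.

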